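# Load the long blank in the press-tool nest and press it level

## Robot

A 6-joint arm with a two-finger parallel gripper is mounted at the origin on the work surface. World frame = base frame: x ahead of the robot, y to its left, z up, the work surface at z = 0. Lengths are in m, angles in rad, forces in N, time in s.
With the tool pointing down it reaches from about 0.35 to 0.775 m from the base axis. Payload 5.5 kg.
Tool frame: the origin (TCP) lies midway between the tips of the shut fingers; the grasp point (between the pads) lies 19 mm behind it; z points along the fingers, y is the line along which they close (so a half turn about z gives the same grasp; the last joint's range is limited). The gripper opens to 85 mm and grips with 20 to 120 N. Pads are 22 mm wide; open, the fingers measure 114 mm over their backs; the gripper's body (76 mm by 85 mm) begins 54 mm behind the grasp point. The pads swing forward as they close: fully open they stand 13 mm farther back than shut.
Start: joints at [-1.295, 0.313, 0.046, 1.304, 0, 1.431], TCP at [0.232, -0.526, 0.231] pointing down, gripper open.
Joint ranges: [-2.76, 2.76], [-0.86, 1.69], [-1.03, 1.26], [-2.2, 2.34], [-1.47, 1.5], [-3.14, 3.14]. Speed limits (rad/s): [2.57, 2.57, 3.14, 3.14, 3.14, 3.14].

## Interface

Orientations are given as a unit quaternion [w, x, y, z].
In Python, from workcell import telemetry, imaging, env gives the robot as it stands. The module is installed in compiled form; this text tells all that it offers.
- The arm moves only by the tool step_arm, never from a script. Its argument "moves" is a list of rows, each a list of 3 entries, a list of its own where there are three numbers: the shift along the tool's x, y, z in mm, then the turn, a rotation vector about the tool's x, y, z in rad, then the finger opening in mm, from 0 to 85.4. A call has 1 to 8 rows; each row is the pose to reach, as a shift and turn from the pose commanded when the call began, along the tool's axes at that moment; what a row does not reach only later rows make up. A row lasts 1/12 s, in which the tool goes at most 41.7 mm and 7.16 degrees, less where a joint would pass 70% of its speed; a pose out of reach is approached as far as the arm can. A call with a gripper value outside its range is refused whole. The fingers move at their own pace and stop on an object; "grip_force" is the grip in N (left out, the last holds). Time passes only in rows, so rows that repeat a pose let the fingers close. It gives the time, the measured TCP pose, the force, the opening and the grip force at its end, in the units of the state.
- telemetry.get_state(): the state, without advancing time (a new reading comes with each control period).
- imaging.read_camera(name): name is "side" or "top"; returns the picture (420x560x3 uint8, red, green, blue); there is no depth.
- imaging.camera_params(name): a dict with "camera_matrix" (3x3 intrinsics, pixels), "D" ([k1, k2, p1, p2, k3] as OpenCV has them; the pictures are not rectified), "pose" (4x4, takes a point from camera to world coordinates). Camera axes: x right, y up, looking along -z (the intrinsics and any distortion apply to the point x, -y, -z); pixel columns grow to the right and rows downward; lengths in m; the calibration is good to about 2 mm. A picture is of the moment at which its call begins. camera_params takes no time and is no camera call.
- env.hand_in(): hands the job in; it is judged then, once.
The state is a dict: "clock": time; "joint_pos": joint angles; "qvel": joint speeds; "tau": joint torques, N m; "tcp_pos": TCP position; "orientation": TCP orientation; "wrist_force": force on the tool from outside, world axes, zero at the start; "ft_torque": the same for the moment, N m; "finger_gap": finger opening in m; "grip_force": force on a finger pad.
Only numpy, scipy, OpenCV 4.12 (cv2) and the standard library are available. Lean on these libraries where they do the work, as an engineer would, in place of code of your own. Each camera call takes 0.05 s, during which the arm holds its last target. There are 200 camera calls.

## Task

Lay the longer of the two flat metal plates in the green nest, between the stops and resting on the two raised pads, and let go of it there. Then push it down until it lies flat and level on the green base, with both stiff pads fully down, and leave it there. Leave the shorter plate, the wrench and the punch where they are.

Things in the scene. Friction and masses are not known exactly. Their poses are not given: they have to be found in the camera images.
- plate: The longer flat aluminium plate, 160 mm long (own x), 54 mm wide (own y), 12 mm thick, with a 26 mm hole through its centre; about 0.28 kg. Origin at the centre of its underside, z up. Starts flat on the bench, to the left or right of the nest.
- nest: Green cast base fixed to the bench, 220 mm long (own x, pointing roughly away from the robot), 104 mm wide (own y), 36 mm high; origin at the centre of its underside, z up. Its flat top, 36 mm above the origin, is the seat, with dark stops standing on it round the plate's place.
- nest_seat (a point): Centre of the nest's seat (axes as nest). Dark steel stops rise 22 mm above it: one at each end, 50 mm wide, x = 84 to 96 mm either way, and two on each long side, y = 31 to 41 mm either way, x = 49 to 71 mm either way. Between these (x = -49 to 49 mm) the long sides are open for the fingers. The plate has 4 mm play all round.
- near_pad (a joint): How far the near pad is pushed down (m). A 30 mm square brass pad at x = -55 mm, y = 0 of the nest: its top is 16 mm above the seat at 0, level with the seat at 0.016. It slides stiffly (about 7 N), has no spring, and stays where it is left; the plate's weight does not move it. Starts 7 to 16 mm above the seat.
- far_pad (a joint): The same for the far pad, at x = +55 mm, y = 0 of the nest; starts at its own height.
- near_pad_top (a point): Centre of the near pad's top face.
- far_pad_top (a point): Centre of the far pad's top face.
- short_plate: Bystander: shorter flat aluminium plate, 90 x 54 x 12 mm with a 26 mm centre hole, flat on the bench on the other side of the nest; origin at the centre of its underside.
- wrench: Bystander: steel wrench, 190 mm long, flat on the bench beyond the nest; origin near the middle of its length, on its underside.
- punch: Bystander: dark steel round punch standing on a 60 mm flange, 36 mm shank, 60 mm high, beyond the work on the left; origin at the centre of its underside.
There are look-alikes about, which are no part of the job. What is shaped like the plate but purple or yellow is not meant.

How it is judged:
By the outcome, as a careful person would: the job done as asked, in the order asked, and still so for the second after the job is handed in, with the robot touching nothing.
It also fails if it takes over 50 s, if anything falls off the work surface, if the arm or the gripper's body presses on something with over 40 N, if the wrist force passes 120 N, or if a joint passes its speed limit or range.

## Working session

There is one attempt and no reset: what is moved stays moved. The work goes in short steps, Python scripts to look and compute and a tool call to move; the robot and the scene stay as the last step left them, time stands still between calls to the robot, and variables do not carry over. Pictures are saved under pics/ and viewed, at most 10 in all, crops included, and the job is handed in when it is done.

Besides the shell and the picture viewer there is one more tool, called after ">>>" as a command line: name --argument value ..., lists and objects as JSON in quotes. step_arm: Moves the arm, as the interface text tells. Its arguments: {"type":"object","properties":{"moves":{"type":"array"},"grip_force":{"type":"number"}},"required":["moves"]}

```bash
mkdir -p pics; cat > h.py <<'E'
import numpy as np, cv2
from workcell import telemetry, imaging, env
from scipy.spatial.transform import Rotation as R
def snap(n,f):
    im=imaging.read_camera(n); cv2.imwrite('pics/'+f,im[:,:,::-1]); return im
def par(n):
    p=imaging.camera_params(n); return np.array(p['camera_matrix']),np.array(p['D'],float),np.array(p['pose'])
def ray(n,uv,z):
    K,D,T=par(n); uv=np.array(uv,float).reshape(-1,1,2)
    q=cv2.undistortPoints(uv,K,D).reshape(-1,2)
    d=np.c_[q[:,0],-q[:,1],-np.ones(len(q))]@T[:3,:3].T
    o=T[:3,3]; return o+d*((z-o[2])/d[:,2])[:,None]
def proj(n,P):
    K,D,T=par(n); c=(np.atleast_2d(P)-T[:3,3])@T[:3,:3]
    return cv2.projectPoints(c*[1,-1,-1],np.zeros(3),np.zeros(3),K,D)[0].reshape(-1,2)
E
python3 - <<'E'
from h import *
a=snap('top','t0.png');b=snap('side','s0.png')
print(telemetry.get_state())
for n in('top','side'): print(par(n)[2][:3,3])
E
```

```text
{'clock': 0.1, 'joint_pos': array([-1.29458367e+00,  3.13922001e-01,  4.50951338e-02,  1.30358775e+00,
       -2.11237397e-05,  1.43117856e+00]), 'qvel': array([ 0.00069235, -0.00282375,  0.00311992, -0.00145604, -0.0002778 ,
        0.00033255]), 'tau': array([ 1.58992785e-03, -4.81727958e+01,  2.99242383e+01,  1.27945683e-02,
       -1.42125059e-04, -7.33639581e-06]), 'tcp_pos': array([ 0.23212334, -0.52557324,  0.23050095]), 'orientation': array([-8.06536355e-04,  9.78463062e-01,  2.06420398e-01, -6.57567273e-05]), 'wrist_force': array([ 0.57625408, -0.43853895, -0.52772239]), 'ft_torque': array([ 0.00268012, -0.01233779, -0.00321731]), 'grip_force': 0.0, 'finger_gap': 0.08551836492723694}
[ 0.40481183 -0.04326918  1.21775945]
[0.23599754 0.56100946 0.7615086 ]
```

View pics/t0.png

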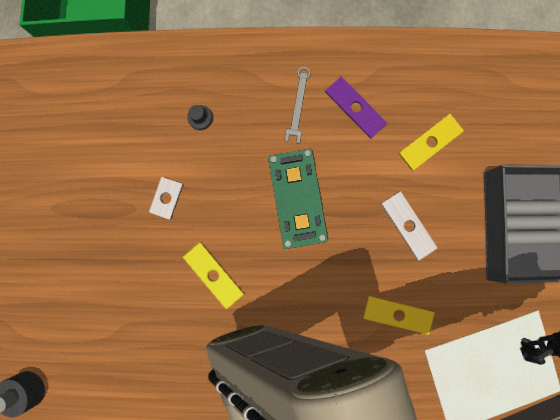

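View pics/s0.png

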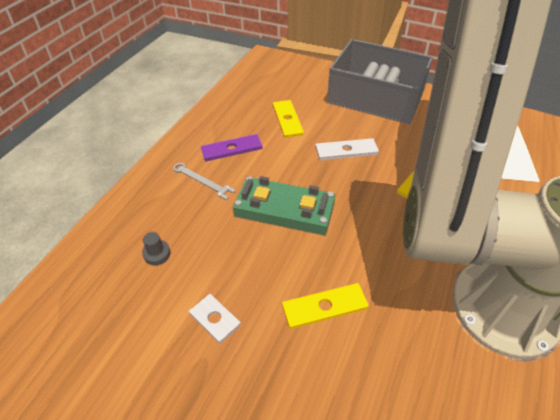

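The top view shows the green nest at (298,198). Things that could be taken for the plate:
- silver long plate (410,226)
- silver short plate (166,198)
- yellow plates (432,142), (213,275) and (400,315)
- purple plate (356,107)

I choose the silver long one at (410,226), and will check it in a crop.

```bash
python3 - <<'E'
from h import *
im=cv2.imread('pics/t0.png'); hsv=cv2.cvtColor(im,cv2.COLOR_BGR2HSV)
def comp(mask,box):
    m=np.zeros_like(mask); x0,y0,x1,y1=box; m[y0:y1,x0:x1]=mask[y0:y1,x0:x1]
    c=max(cv2.findContours(m,cv2.RETR_EXTERNAL,cv2.CHAIN_APPROX_NONE)[0],key=cv2.contourArea); return c.reshape(-1,2)
def fit(n,c,z):
    P=ray(n,c,z)[:,:2]; r=cv2.minAreaRect((P*1000).astype(np.float32)); 
    b=cv2.boxPoints(r); e=[b[1]-b[0],b[2]-b[1]]; l=max(e,key=np.linalg.norm)
    print(n,'c',np.round(r[0],1),'size',np.round(r[1],1),'yaw',np.degrees(np.arctan2(l[1],l[0]))%180); return b
sil=((hsv[:,:,1]<60)&(hsv[:,:,2]>140)).astype(np.uint8)
gr=((abs(hsv[:,:,0].astype(int)-75)<20)&(hsv[:,:,1]>60)).astype(np.uint8)
fit('top',comp(sil,(375,180,445,270)),.012)
fit('top',comp(sil,(140,170,190,225)),.012)
fit('top',comp(gr,(255,140,340,255)),.036)
si=cv2.imread('pics/s0.png'); hs=cv2.cvtColor(si,cv2.COLOR_BGR2HSV)
fit('side',comp(((hs[:,:,1]<70)&(hs[:,:,2]>130)).astype(np.uint8),(310,130,385,165)),.012)
A=cv2.resize(im[130:260,255:445],None,fx=4,fy=4,interpolation=2)
B=cv2.resize(si[130:235,230:385],None,fx=4,fy=4,interpolation=2)
cv2.imwrite('pics/c1.png',A[:, :]);cv2.imwrite('pics/c2.png',B)
E
```

```text
top c [ 451.8 -312.4] size [160.2  54.8] yaw 32.728325
top c [521.8 265.5] size [54.2 90.4] yaw 160.70934
top c [516.2 -49.4] size [218.4 102.6] yaw 9.370441
side c [ 449.5 -307.6] size [162.5  65.8] yaw 32.769764
```

View pics/c1.png

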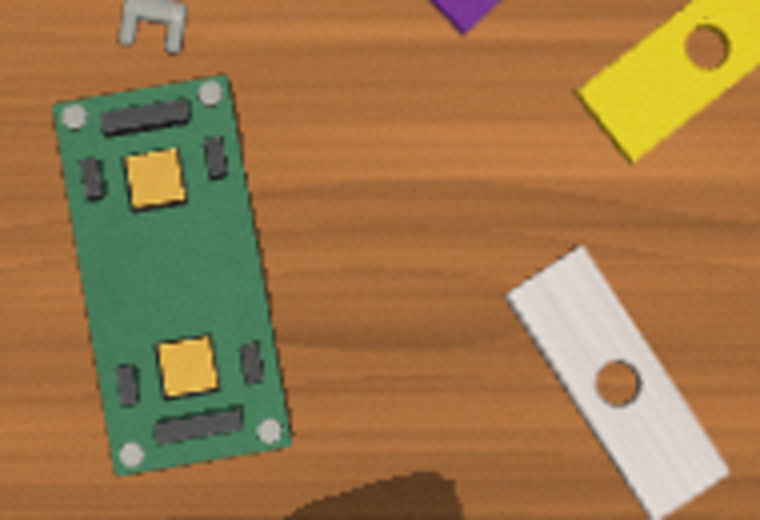

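View pics/c2.png

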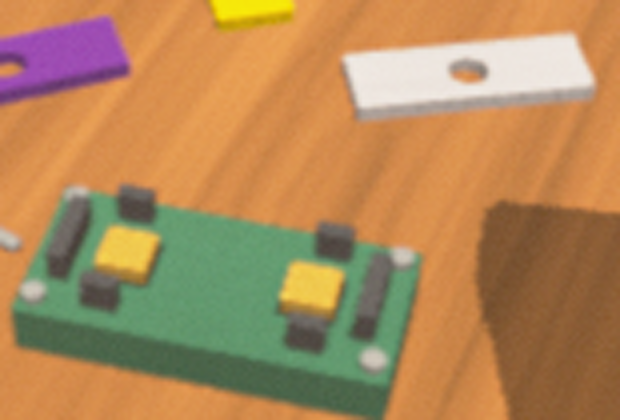

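The crops confirm it: the silver 160 × 54 plate with a hole, and the nest with its two brass pads. Next I check the nest pose in the side view, estimate the pad heights and compute the approach.

```bash
cat >> h.py <<'E'
def to(p,yaw,tilt=0):
    """tool-frame shift (mm) and rotvec to reach world p (mm), tool x at yaw deg, tool down, tilt about tool y"""
    s=telemetry.get_state(); w,x,y,z=s['orientation']; C=R.from_quat([x,y,z,w])
    y=np.radians(yaw); T=R.from_matrix(np.array([[np.cos(y),np.sin(y),0],[np.sin(y),-np.cos(y),0],[0,0,-1]]).T)*R.from_rotvec([0,np.radians(tilt),0])
    print('shift',np.round(C.inv().apply(np.array(p)-s['tcp_pos']*1000),1),'rot',np.round((C.inv()*T).as_rotvec(),3),'tcp',np.round(s['tcp_pos']*1000,1),'F',np.round(s['wrist_force'],1),'gap',s['finger_gap'],'t',s['clock'])
E
python3 - <<'E'
from h import *
from scipy.optimize import minimize
ims={n:cv2.cvtColor(cv2.imread('pics/'+f),cv2.COLOR_BGR2HSV).astype(int) for n,f in(('top','t0.png'),('side','s0.png'))}
def box(c,yaw,lx,ly,z0,z1,ox=0):
    P=np.array([[ox+a*lx/2,b*ly/2,z] for a in(-1,1) for b in(-1,1) for z in(z0,z1)])
    return R.from_euler('z',yaw,degrees=True).apply(P)+[c[0],c[1],0]
def cost(n,mask,P):
    S=4; m=np.zeros((420*S,560*S),np.uint8)
    h=cv2.convexHull(((proj(n,P/1000)+.5)*S).astype(np.float32)).round().astype(np.int32)
    cv2.fillConvexPoly(m,h,255); m=cv2.resize(m,(560,420),interpolation=cv2.INTER_AREA)/255.
    return abs(m-mask).sum()
roi={'top':(255,140,340,255),'side':(225,170,345,240)}
nm={};ym={}
for n,h in ims.items():
    g=((abs(h[:,:,0]-75)<20)&(h[:,:,1]>60)).astype(np.uint8); y=((abs(h[:,:,0]-23)<8)&(h[:,:,1]>130)&(h[:,:,2]>130)).astype(np.uint8)
    x0,y0,x1,y1=roi[n]; r=np.zeros_like(g); r[y0:y1,x0:x1]=1
    c=max(cv2.findContours(g*r,0,1)[0],key=cv2.contourArea); m=np.zeros_like(g); cv2.fillConvexPoly(m,cv2.convexHull(c),1); nm[n]=m.astype(float)
    k=cv2.erode(m,np.ones((3,3)))if n=='top' else m
    ym[n]=(y*k).astype(float)
for ns in(['top'],['side']):
    f=lambda v:sum(cost(n,nm[n],box(v[:2],v[2],220,104,0,36)) for n in ns)
    r=minimize(f,[516.2,-49.4,9.37],method='Nelder-Mead',options=dict(initial_simplex=[[516,-49,9.4],[520,-49,9.4],[516,-45,9.4],[516,-49,11]]))
    print(ns,r.x.round(2),r.fun)
    for ox in(-55,55):
        cs=[(h,[round(sum(cost(n,ym[n]*(cv2.GaussianBlur(np.zeros(1),(1,1),0)[0]==0).all()*mk(n),P)) for n in ns) for _ in[0]] ) for h in[]]
    for ox in(-55,55):
        for n in ns:
            out=[]
            for h in range(5,19):
                P=box(r.x[:2],r.x[2],30,30,36,36+h,ox); q=proj(n,P/1000).mean(0); loc=np.zeros((420,560)); a,b=q.round().astype(int); loc[b-18:b+19,a-18:a+19]=1
                out.append(round(cost(n,ym[n]*loc,P),1))
            print(n,ox,out)
to([451.8,-312.4,100],32.75)
E
```

```text
['top'] [516.64 -49.27   9.42] 74.35294117647058
top -55 [np.float64(16.7), np.float64(17.5), np.float64(17.5), np.float64(17.5), np.float64(17.5), np.float64(17.5), np.float64(17.5), np.float64(17.5), np.float64(17.5), np.float64(18.8), np.float64(20.3), np.float64(20.3), np.float64(21.9), np.float64(21.9)]
top 55 [np.float64(22.8), np.float64(22.8), np.float64(22.8), np.float64(23.1), np.float64(23.7), np.float64(23.7), np.float64(23.7), np.float64(26.4), np.float64(26.4), np.float64(26.4), np.float64(28.0), np.float64(30.0), np.float64(30.2), np.float64(30.2)]
['side'] [516.34 -52.15   9.75] 383.38039215686274
side -55 [np.float64(19.1), np.float64(15.6), np.float64(14.1), np.float64(15.6), np.float64(18.1), np.float64(23.0), np.float64(26.3), np.float64(30.6), np.float64(36.0), np.float64(39.7), np.float64(45.6), np.float64(48.7), np.float64(53.1), np.float64(58.6)]
side 55 [np.float64(29.1), np.float64(25.3), np.float64(20.6), np.float64(20.0), np.float64(20.9), np.float64(23.1), np.float64(26.6), np.float64(32.3), np.float64(38.0), np.float64(41.8), np.float64(46.0), np.float64(51.6), np.float64(58.2), np.float64(63.9)]
shift [ 287.  -106.1  130.7] rot [-0.002 -0.    -0.156] tcp [ 232.1 -525.6  230.5] F [ 0.6 -0.4 -0.5] gap 0.08551836492723694 t 0.1
```

>>> step_arm --moves '[[[40,-15,0],[0,0,-0.03],85],[[80,-30,10],[0,0,-0.06],85],[[120,-45,30],[0,0,-0.09],85],[[160,-60,50],[0,0,-0.12],85],[[200,-75,75],[0,0,-0.156],85],[[240,-90,100],[0,0,-0.156],85],[[275,-102,125],[0,0,-0.156],85],[[287,-106,131],[0,0,-0.156],85]]' --grip_force 40

```text
clock: 0.77
tcp_pos: [0.4495, -0.3144, 0.1016]
orientation: [-0.0, 0.959, 0.282, -0.0]
wrist_force: [0.8, 0.6, 0.3]
finger_gap: 0.0851
grip_force: 0.0
```

```bash
python3 - <<'E'
from h import *
a=snap('top','t1.png');b=snap('side','s1.png')
cv2.imwrite('pics/c3.png',cv2.resize(b[90:240,290:490][:,:,::-1],None,fx=4,fy=4))
to([451.8,-312.4,40],32.75)
E
```

```text
shift [ 0.8  3.4 58.7] rot [-0.007  0.     0.006] tcp [ 449.6 -310.3   98.7] F [-0.5  0.3  1. ] gap 0.08511843110826103 t 0.8667
```

View pics/c3.png

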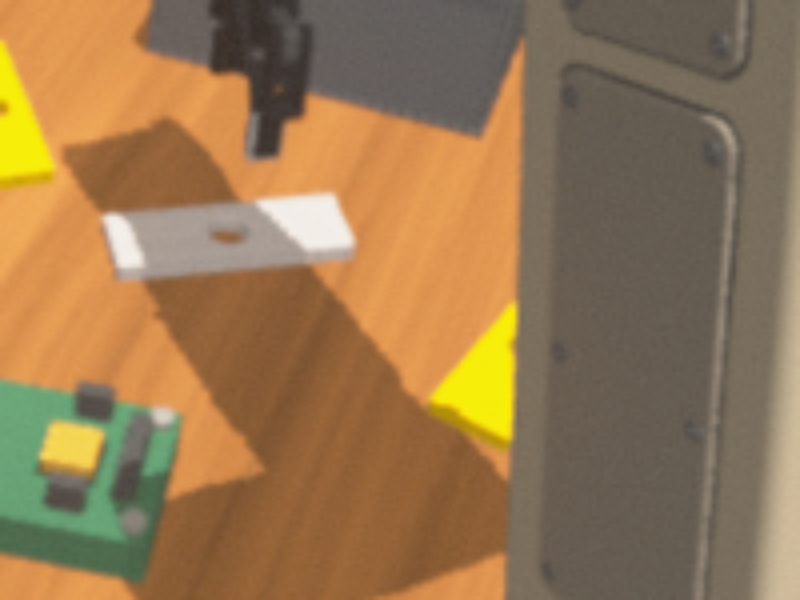

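The gripper hangs above the plate (tips at crop (265,155), hole at (230,232)). The arm was still settling, so I descend and re-read.

>>> step_arm --moves '[[[0,0,30],[0,0,0],85],[[0,0,55],[0,0,0],85],[[0,0,70],[0,0,0],85],[[0,0,75],[0,0,0],85],[[0,0,75],[0,0,0],85],[[0,0,75],[0,0,0],85]]'

```text
clock: 1.37
tcp_pos: [0.4489, -0.3167, 0.0283]
orientation: [0.0, 0.959, 0.282, 0.0]
wrist_force: [0.4, -0.1, 0.2]
finger_gap: 0.0851
grip_force: 0.0
```

```bash
python3 - <<'E'
from h import *
to([451.8,-312.4,-2],32.75)
E
```

```text
shift [ 4.8 -2.  30.3] rot [ 0.  0. -0.] tcp [ 448.9 -316.7   28.3] F [ 0.4 -0.1  0.2] gap 0.08509856293651467 t 1.3667
```

>>> step_arm --moves '[[[5,-2,10],[0,0,0],85],[[5,-2,22],[0,0,0],85],[[5,-2,29],[0,0,0],85],[[5,-2,29],[0,0,0],85],[[5,-2,29],[0,0,0],85]]'

```text
clock: 1.78
tcp_pos: [0.4519, -0.3116, -0.0012]
orientation: [-0.0, 0.959, 0.282, -0.0]
wrist_force: [0.3, -0.3, -0.2]
finger_gap: 0.0852
grip_force: 0.0
```

```bash
python3 - <<'E'
from h import *
to([451.8,-312.4,-2],32.75)
E
```

```text
shift [-0.5  0.6  0.8] rot [-0.  0.  0.] tcp [ 451.9 -311.6   -1.2] F [ 0.3 -0.3 -0.2] gap 0.08515827709665595 t 1.7833
```

>>> step_arm --moves '[[[0,0,0],[0,0,0],40],[[0,0,0],[0,0,0],40],[[0,0,0],[0,0,0],40],[[0,0,0],[0,0,0],40],[[0,0,0],[0,0,0],40],[[0,0,0],[0,0,0],40],[[0,0,0],[0,0,0],40]]' --grip_force 70

```text
clock: 2.37
tcp_pos: [0.4527, -0.3124, 0.0]
orientation: [0.001, 0.959, 0.282, 0.001]
wrist_force: [-0.7, 0.1, 4.0]
finger_gap: 0.0521
grip_force: 73.9
```

>>> step_arm --moves '[[[0,0,-15],[0,0,0],40],[[0,0,-45],[0,0,0],40],[[0,0,-80],[0,0,0],40],[[0,0,-100],[0,0,0],40],[[0,0,-100],[0,0,0],40],[[0,0,-100],[0,0,0],40]]'

```text
clock: 2.87
tcp_pos: [0.4527, -0.3124, 0.0999]
orientation: [0.001, 0.959, 0.282, 0.001]
wrist_force: [-0.3, -0.2, -3.0]
finger_gap: 0.0518
grip_force: 74.3
```

```bash
python3 - <<'E'
from h import *
b=snap('side','s2.png')
cv2.imwrite('pics/c4.png',cv2.resize(b[40:240,230:490][:,:,::-1],None,fx=3,fy=3))
to([516.6,-49.5,100],9.45)
E
```

```text
shift [ 196.3 -185.2   -1.6] rot [-0.     0.     0.407] tcp [ 451.7 -311.5   98.4] F [-0.9  0.5 -2.5] gap 0.05174337820460784 t 2.9167
```

View pics/c4.png

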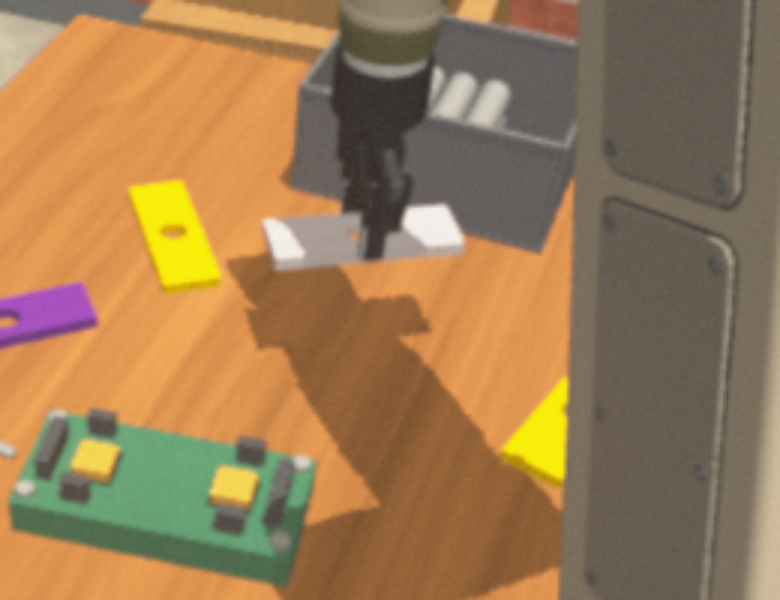

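The plate is held level (crop ends 263–463, finger at 375, hole at about 355). Now over the nest.

>>> step_arm --moves '[[[25,-23,0],[0,0,0.05],40],[[50,-47,0],[0,0,0.1],40],[[78,-73,0],[0,0,0.16],40],[[105,-99,0],[0,0,0.22],40],[[133,-125,0],[0,0,0.28],40],[[160,-150,0],[0,0,0.34],40],[[182,-171,0],[0,0,0.38],40],[[196,-185,0],[0,0,0.407],40]]'

```text
clock: 3.58
tcp_pos: [0.5152, -0.0467, 0.0964]
orientation: [-0.001, 0.997, 0.083, -0.002]
wrist_force: [-0.2, -0.8, -2.7]
finger_gap: 0.0518
grip_force: 74.3
```

>>> step_arm --moves '[[[0,0,0],[0,0,0],40],[[0,0,0],[0,0,0],40],[[0,0,0],[0,0,0],40]]'

```text
clock: 3.83
tcp_pos: [0.5155, -0.0501, 0.0973]
orientation: [-0.0, 0.997, 0.083, -0.001]
wrist_force: [0.1, -0.8, -2.5]
finger_gap: 0.052
grip_force: 74.3
```

```bash
python3 - <<'E'
from h import *
a=snap('top','t3.png');b=snap('side','s3.png')
to([516.6,-49.5,70],9.45)
cv2.imwrite('pics/c5.png',np.hstack([cv2.resize(a[120:270,240:360][:,:,::-1],(400,500)),cv2.resize(b[120:245,220:345][:,:,::-1],(400,400)) if 0 else cv2.resize(b[120:245,220:320][:,:,::-1],(400,500))]))
E
```

```text
shift [ 0.9 -1.3 27.9] rot [-0.     0.002 -0.001] tcp [516.  -50.9  97.9] F [ 0.1  0.4 -1.5] gap 0.05182708145928606 t 3.9333
```

View pics/c5.png

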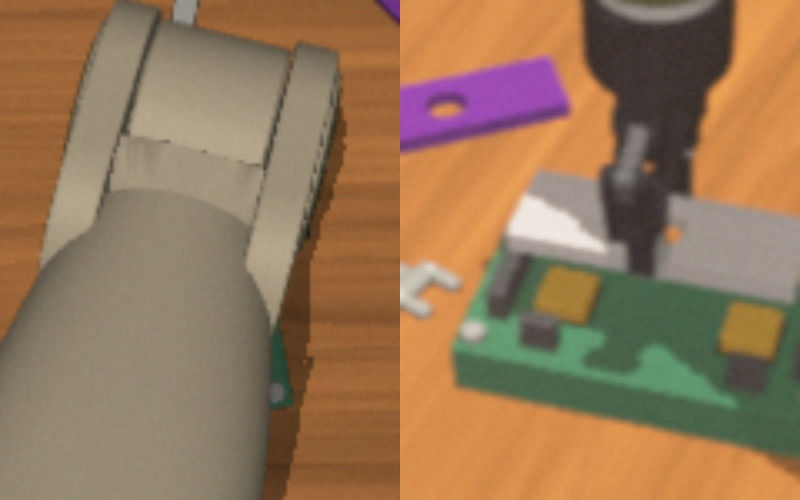

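```bash
cat > fit.py <<'E'
from h import *
from scipy.optimize import minimize
def hullmask(n,P):
    S=4; m=np.zeros((420*S,560*S),np.uint8)
    cv2.fillConvexPoly(m,cv2.convexHull(((proj(n,P/1000)+.5)*S).astype(np.float32)).round().astype(np.int32),255)
    return cv2.resize(m,(560,420),interpolation=cv2.INTER_AREA)/255.
def box(x0,x1,y0,y1,z0,z1): return np.array([[x,y,z] for x in(x0,x1) for y in(y0,y1) for z in(z0,z1)],float)
NEST=box(-110,110,-52,52,0,36); STOPS=np.vstack([box(*s,36,58) for s in((84,96,-25,25),(-96,-84,-25,25),(49,71,31,41),(-71,-49,31,41),(49,71,-41,-31),(-71,-49,-41,-31))])
PL=box(-80,80,-27,27,0,12)
def place(P,x,y,yaw,z=0,pitch=0): return R.from_euler('ZY',[yaw,pitch],degrees=True).apply(P)+[x,y,z]
def hullof(mask,minarea=20):
    c=[k for k in cv2.findContours(mask.astype(np.uint8),0,1)[0] if cv2.contourArea(k)>minarea]
    m=np.zeros(mask.shape,np.uint8); cv2.fillConvexPoly(m,cv2.convexHull(np.vstack(c)),1); return m.astype(float)
def nm(f,x0,d):
    r=minimize(f,x0,method='Nelder-Mead',options=dict(initial_simplex=[x0]+[[*(x0[:i]),x0[i]+d[i],*(x0[i+1:])] for i in range(len(x0))])); return r.x.round(2),round(r.fun,1)
E
python3 - <<'E'
from fit import *
h=cv2.cvtColor(cv2.imread('pics/s0.png'),cv2.COLOR_BGR2HSV).astype(int)
roi=np.zeros((420,560),bool); roi[165:240,226:345]=1
g=((abs(h[:,:,0]-75)<22)&(h[:,:,1]>50))
m=(g&roi)
# visible green outline: nest box hull (stops inside the outline except at the back) -> fit to hull of green only
M=hullof(m,100)
print('green only',nm(lambda v:abs(hullmask('side',place(NEST,*v))-M).sum(),[516.6,-49.5,9.45],[3,3,1]))
h=cv2.cvtColor(cv2.imread('pics/s3.png'),cv2.COLOR_BGR2HSV).astype(int)
roi[:]=0; roi[155:205,240:326]=1
m=((h[:,:,1]<60)&(h[:,:,2]>95)&roi); M=hullof(m,60); print(m.sum(),M.sum())
cv2.imwrite('pics/c6.png',cv2.resize(np.hstack([M*255,m*255.])[140:220,:][:, np.r_[230:340,790:900]],None,fx=3,fy=3))
s=telemetry.get_state()['tcp_pos']*1000; print(s)
f=lambda v:abs(hullmask('side',place(PL,v[0],v[1],9.4,v[2],v[3]))-M).sum()
print(nm(f,[516.,-51.,98.,0.],[4,4,4,2]))
print(nm(lambda v:f([v[0],v[1],s[2]+0,0]),[516.,-51.],[4,4]))
E
```

```text
green only (array([515.67, -51.69,  10.54]), np.float64(309.4))
1488 2138.0
[515.99995612 -50.91713136  97.93541821]
(array([ 5.1482e+02, -4.7160e+01,  9.5950e+01, -1.7000e-01]), np.float64(553.2))
(array([514.3 , -46.55]), np.float64(550.3))[ WARN:0@0.507] global loadsave.cpp:1063 imwrite_ Unsupported depth image for selected encoder is fallbacked to CV_8U.
```

View pics/c6.png

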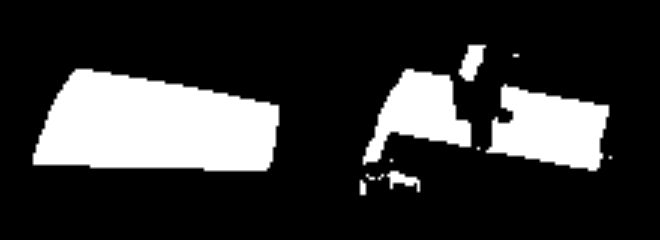

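```bash
cat > pf.py <<'E'
from fit import *
def platefit(fn,z,roi,yaw=9.4,x0=(516.,-51.),vth=125):
    h=cv2.cvtColor(cv2.imread(fn),cv2.COLOR_BGR2HSV).astype(int)
    r=np.zeros((420,560),bool); r[roi[1]:roi[3],roi[0]:roi[2]]=1
    m=cv2.morphologyEx(((h[:,:,1]<60)&(h[:,:,2]>vth)&r).astype(np.uint8),cv2.MORPH_OPEN,np.ones((3,3))); M=hullof(m,60)
    f=lambda v:abs(hullmask('side',place(PL,v[0],v[1],v[2],z if len(v)<4 else v[3],0 if len(v)<5 else v[4]))-M).sum()
    print(M.sum(),nm(f,[*x0,yaw],[4,4,1]),nm(f,[*x0,yaw,z,0.],[4,4,1,3,2]))
    return m
E
python3 - <<'E'
from pf import *
for v in(115,130): 
    platefit('pics/s3.png',97.9,(244,160,326,199),vth=v)
m=platefit('pics/s2.png',98.4,(315,100,390,132),32.75,(452.,-312.))
# nest rivets in side picture -> seat-level check via its four top corners
print(proj('side',place(np.array([[110,52,36],[110,-52,36],[-110,-52,36],[-110,52,36.]]),516.6,-49.5,9.45)/1000).round(1).tolist())
h=cv2.cvtColor(cv2.imread('pics/s0.png'),cv2.COLOR_BGR2HSV).astype(int)
g=((abs(h[:,:,0]-75)<22)&(h[:,:,1]>50)); g[:165]=0;g[240:]=0;g[:,:226]=0;g[:,345:]=0
M=hullof(cv2.morphologyEx(g.astype(np.uint8),2,np.ones((3,3))),100)
P=cv2.approxPolyDP(cv2.findContours(M.astype(np.uint8),0,1)[0][0],3,True).reshape(-1,2); print(P.tolist())
print(proj('side',place(NEST,516.6,-49.5,9.45)/1000).round(1).tolist())
E
```

```text
1619.0 (array([515.22, -49.74,   9.41]), np.float64(61.2)) (array([ 5.1476e+02, -4.9540e+01,  9.9800e+00,  9.8040e+01, -5.0000e-01]), np.float64(62.4))
1572.0 (array([515.26, -50.15,   9.88]), np.float64(57.9)) (array([ 5.1549e+02, -5.0490e+01,  9.9900e+00,  9.7560e+01, -1.9000e-01]), np.float64(57.9))
1127.0 (array([ 452.78, -318.06,   34.02]), np.float64(59.0)) (array([ 451.35, -313.57,   32.85,  102.01,    0.71]), np.float64(52.3))
[[231.2, 206.1], [245.7, 175.4], [334.9, 192.4], [326.2, 225.7]]
[[234, 205], [238, 216], [324, 233], [333, 198], [318, 190], [253, 179]]
[[333.6, 202.7], [334.9, 192.4], [325.0, 235.8], [326.2, 225.7], [246.7, 185.8], [245.7, 175.4], [232.6, 216.4], [231.2, 206.1]]
```

The plate fits (residual is small) at about (515.2, −50.0) against the nest at (516.6, −49.5), so only a 1 mm shift is needed. Lowering.

>>> step_arm --moves '[[[1,-0.5,10],[0,0,0],40],[[1,-0.5,22],[0,0,0],40],[[1,-0.5,33],[0,0,0],40],[[1,-0.5,40],[0,0,0],40],[[1,-0.5,43],[0,0,0],40],[[1,-0.5,45],[0,0,0],40],[[1,-0.5,45],[0,0,0],40],[[1,-0.5,45],[0,0,0],40]]'

```text
clock: 4.6
tcp_pos: [0.5179, -0.0496, 0.0541]
orientation: [0.0, 0.997, 0.082, 0.0]
wrist_force: [0.3, 0.2, -2.3]
finger_gap: 0.0514
grip_force: 74.3
```

>>> step_arm --moves '[[[0,0,1.5],[0,0,0],40],[[0,0,2],[0,0,0],40],[[0,0,2],[0,0,0],40]]'

```text
clock: 4.85
tcp_pos: [0.5178, -0.0494, 0.052]
orientation: [0.0, 0.997, 0.082, 0.0]
wrist_force: [0.0, -0.1, -2.2]
finger_gap: 0.0518
grip_force: 74.3
```

>>> step_arm --moves '[[[0,0,1.5],[0,0,0],40],[[0,0,3],[0,0,0],40],[[0,0,3],[0,0,0],40]]'

```text
clock: 5.1
tcp_pos: [0.5174, -0.0493, 0.0485]
orientation: [-0.0, 0.997, 0.082, -0.0]
wrist_force: [0.1, -0.3, -2.9]
finger_gap: 0.0517
grip_force: 74.3
```

>>> step_arm --moves '[[[0,0,1],[0,0,0],40],[[0,0,2],[0,0,0],40],[[0,0,2],[0,0,0],40]]'

```text
clock: 5.35
tcp_pos: [0.5176, -0.0494, 0.0475]
orientation: [0.0, 0.997, 0.082, 0.0]
wrist_force: [-2.2, 1.8, 5.3]
finger_gap: 0.0516
grip_force: 75.1
```

Contact with a pad (about 7.5 N up). I'll release here and rise.

>>> step_arm --moves '[[[0,0,0],[0,0,0],60],[[0,0,0],[0,0,0],72],[[0,0,0],[0,0,0],80],[[0,0,0],[0,0,0],80],[[0,0,0],[0,0,0],80],[[0,0,0],[0,0,0],80]]'

```text
clock: 5.85
tcp_pos: [0.5176, -0.0494, 0.0468]
orientation: [0.0, 0.997, 0.082, 0.0]
wrist_force: [-0.4, -1.1, 1.3]
finger_gap: 0.08
grip_force: 0.0
```

>>> step_arm --moves '[[[0,0,-15],[0,0,0],80],[[0,0,-40],[0,0,0],80],[[0,0,-60],[0,0,0],80],[[0,0,-60],[0,0,0],30],[[0,0,-60],[0,0,0],0],[[0,0,-60],[0,0,0],0],[[0,0,-60],[0,0,0],0],[[0,0,-60],[0,0,0],0]]' --grip_force 40

```text
clock: 6.52
tcp_pos: [0.5167, -0.0492, 0.1056]
orientation: [-0.0, 0.997, 0.082, -0.001]
wrist_force: [-0.3, 0.1, -0.2]
finger_gap: 0.0189
grip_force: 0.0
```

```bash
python3 - <<'E'
from pf import *
b=snap('side','s4.png')
platefit('pics/s4.png',45,(232,170,335,225),vth=115)
c=np.array([516.6,-49.5]); d=np.array([np.cos(np.radians(9.45)),np.sin(np.radians(9.45))])
for k in(-55,55): to([*(c+k*d),70],9.45)
cv2.imwrite('pics/c7.png',cv2.resize(b[130:250,215:355][:,:,::-1],None,fx=5,fy=5))
E
```

```text
1602.0 (array([518.87, -52.1 ,   9.69]), np.float64(120.3)) (array([ 5.1799e+02, -5.1410e+01,  9.6300e+00,  4.5740e+01, -2.6000e-01]), np.float64(119.5))
shift [-55.2   0.2  35.9] rot [-0.001  0.002 -0.   ] tcp [516.8 -49.2 105.8] F [ 0.4 -1.   0.6] gap 0.01203607871773945 t 6.5667
shift [54.8  0.2 35.7] rot [-0.001  0.002 -0.   ] tcp [516.8 -49.2 105.8] F [ 0.4 -1.   0.6] gap 0.01203607871773945 t 6.5667
```

View pics/c7.png

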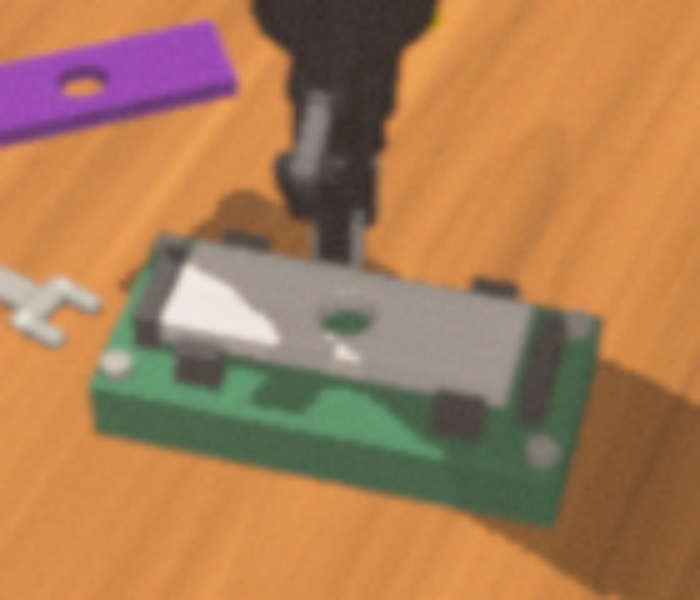

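The crop shows the plate between all six stops and on the pads: ends at (165,300) and (530,350), hole at (345,320). Now the shut fingers go over the far pad to push.

>>> step_arm --moves '[[[20,0,0],[0,0,0],0],[[45,0,5],[0,0,0],0],[[55,0,20],[0,0,0],0],[[55,0,35],[0,0,0],0],[[55,0,42],[0,0,0],0],[[55,0,42],[0,0,0],0],[[55,0,42],[0,0,0],0]]'

```text
clock: 7.15
tcp_pos: [0.5708, -0.0402, 0.0641]
orientation: [-0.0, 0.997, 0.082, -0.001]
wrist_force: [0.3, 0.4, 0.3]
finger_gap: 0.0002
grip_force: 0.0
```

>>> step_arm --moves '[[[0,0,2],[0,0,0],0],[[0,0,4],[0,0,0],0],[[0,0,6],[0,0,0],0],[[0,0,8],[0,0,0],0],[[0,0,8],[0,0,0],0]]'

```text
clock: 7.57
tcp_pos: [0.5725, -0.0406, 0.0577]
orientation: [0.0, 0.997, 0.082, 0.001]
wrist_force: [0.2, 0.4, 2.3]
finger_gap: 0.0001
grip_force: 1.4
```

>>> step_arm --moves '[[[0,0,1.5],[0,0,0],0],[[0,0,3],[0,0,0],0],[[0,0,4.5],[0,0,0],0],[[0,0,4.5],[0,0,0],0]]'

```text
clock: 7.9
tcp_pos: [0.573, -0.0405, 0.0535]
orientation: [0.0, 0.997, 0.082, 0.001]
wrist_force: [0.8, 0.9, 5.2]
finger_gap: -0.0002
grip_force: 2.5
```

>>> step_arm --moves '[[[0,0,1.5],[0,0,0],0],[[0,0,3],[0,0,0],0],[[0,0,3],[0,0,0],0]]'

```text
clock: 8.15
tcp_pos: [0.5734, -0.0405, 0.0508]
orientation: [0.0, 0.997, 0.082, 0.002]
wrist_force: [-0.1, 1.6, 5.7]
finger_gap: -0.0002
grip_force: 3.0
```

>>> step_arm --moves '[[[0,0,1],[0,0,0],0],[[0,0,2],[0,0,0],0],[[0,0,2],[0,0,0],0]]'

```text
clock: 8.4
tcp_pos: [0.5735, -0.0405, 0.0505]
orientation: [0.0, 0.997, 0.082, 0.002]
wrist_force: [-3.0, 1.4, 17.7]
finger_gap: -0.0004
grip_force: 8.4
```

>>> step_arm --moves '[[[0,0,1],[0,0,0],0],[[0,0,1.5],[0,0,0],0],[[0,0,1.5],[0,0,0],0]]'

```text
clock: 8.65
tcp_pos: [0.5734, -0.0405, 0.05]
orientation: [0.001, 0.997, 0.082, 0.002]
wrist_force: [-6.0, 2.5, 25.4]
finger_gap: -0.0001
grip_force: 12.0
```

The far end has bottomed (plate tilted, edge on the seat). Now the near pad.

>>> step_arm --moves '[[[0,0,-25],[0,0,0],0],[[-25,0,-32],[0,0,0],0],[[-60,0,-32],[0,0,0],0],[[-95,0,-30],[0,0,0],0],[[-110,0,-20],[0,0,0],0],[[-110,0,-15],[0,0,0],0],[[-110,0,-15],[0,0,0],0]]'

```text
clock: 9.23
tcp_pos: [0.4623, -0.0583, 0.0602]
orientation: [-0.0, 0.997, 0.082, -0.0]
wrist_force: [0.4, 1.0, 0.5]
finger_gap: -0.0001
grip_force: 0.0
```

>>> step_arm --moves '[[[0,0,3],[0,0,0],0],[[0,0,6],[0,0,0],0],[[0,0,8],[0,0,0],0],[[0,0,8],[0,0,0],0]]'

```text
clock: 9.57
tcp_pos: [0.4643, -0.0587, 0.0527]
orientation: [0.0, 0.997, 0.082, 0.0]
wrist_force: [0.4, -2.1, 1.8]
finger_gap: -0.0
grip_force: 0.8
```

>>> step_arm --moves '[[[0,0,1.5],[0,0,0],0],[[0,0,3],[0,0,0],0],[[0,0,4],[0,0,0],0],[[0,0,4],[0,0,0],0]]'

```text
clock: 9.9
tcp_pos: [0.464, -0.0587, 0.0488]
orientation: [0.0, 0.997, 0.082, 0.0]
wrist_force: [0.2, -1.7, 3.2]
finger_gap: 0.0001
grip_force: 1.1
```

>>> step_arm --moves '[[[0,0,1],[0,0,0],0],[[0,0,2],[0,0,0],0],[[0,0,2],[0,0,0],0]]'

```text
clock: 10.15
tcp_pos: [0.464, -0.0587, 0.0481]
orientation: [0.0, 0.997, 0.082, 0.001]
wrist_force: [-4.9, -0.4, 15.3]
finger_gap: 0.0001
grip_force: 7.5
```

>>> step_arm --moves '[[[0,0,1],[0,0,0],0],[[0,0,1],[0,0,0],0],[[0,0,1],[0,0,0],0]]'

```text
clock: 10.4
tcp_pos: [0.464, -0.0587, 0.048]
orientation: [0.001, 0.997, 0.082, 0.001]
wrist_force: [-6.7, -0.6, 23.4]
finger_gap: -0.0
grip_force: 11.5
```

Near is at 48 mm and hard. I'll repeat on the far end, which can now finish.

>>> step_arm --moves '[[[0,0,-25],[0,0,0],0],[[25,0,-32],[0,0,0],0],[[60,0,-32],[0,0,0],0],[[95,0,-30],[0,0,0],0],[[110,0,-18],[0,0,0],0],[[110,0,-8],[0,0,0],0],[[110,0,-4],[0,0,0],0],[[110,0,-4],[0,0,0],0]]'

```text
clock: 11.07
tcp_pos: [0.5704, -0.0398, 0.0486]
orientation: [-0.001, 0.997, 0.082, -0.001]
wrist_force: [-0.7, 0.1, 0.1]
finger_gap: 0.0001
grip_force: 0.0
```

>>> step_arm --moves '[[[0,0,1],[0,0,0],0],[[0,0,2],[0,0,0],0],[[0,0,2],[0,0,0],0]]'

```text
clock: 11.32
tcp_pos: [0.57, -0.0401, 0.0481]
orientation: [-0.0, 0.997, 0.082, -0.001]
wrist_force: [-1.9, 1.4, 4.7]
finger_gap: -0.0002
grip_force: 2.4
```

>>> step_arm --moves '[[[0,0,1],[0,0,0],0],[[0,0,2],[0,0,0],0],[[0,0,2],[0,0,0],0]]'

```text
clock: 11.57
tcp_pos: [0.57, -0.0401, 0.048]
orientation: [-0.0, 0.997, 0.082, -0.0]
wrist_force: [-6.4, 1.8, 18.0]
finger_gap: -0.0
grip_force: 9.0
```

>>> step_arm --moves '[[[0,0,1],[0,0,0],0],[[0,0,1.5],[0,0,0],0],[[0,0,1.5],[0,0,0],0],[[0,0,-25],[0,0,0],0],[[-30,0,-30],[0,0,0],0],[[-70,0,-30],[0,0,0],0],[[-108,0,-25],[0,0,0],0],[[-110,0,-8],[0,0,0],0]]'

```text
clock: 12.23
tcp_pos: [0.4556, -0.0577, 0.0543]
orientation: [-0.001, 0.997, 0.082, -0.003]
wrist_force: [-0.7, 0.9, -0.6]
finger_gap: -0.0001
grip_force: 0.0
```

>>> step_arm --moves '[[[0,0,2],[0,0,0],0],[[0,0,5],[0,0,0],0],[[0,0,7],[0,0,0],0],[[0,0,8],[0,0,0],0],[[0,0,8],[0,0,0],0]]'

```text
clock: 12.65
tcp_pos: [0.4634, -0.0586, 0.048]
orientation: [0.001, 0.997, 0.082, -0.0]
wrist_force: [-11.0, 1.1, 22.1]
finger_gap: 0.0001
grip_force: 11.4
```

Both ends read 48.0 mm (36 + 12) under 20+ N. I'll retreat upwards and take a last look.

>>> step_arm --moves '[[[0,0,-20],[0,0,0],0],[[0,0,-55],[0,0,0],0],[[0,0,-90],[0,0,0],0],[[0,0,-120],[0,0,0],0],[[0,0,-120],[0,0,0],0],[[0,0,-120],[0,0,0],0]]'

```text
clock: 13.15
tcp_pos: [0.4664, -0.059, 0.1683]
orientation: [0.001, 0.997, 0.083, 0.003]
wrist_force: [-0.4, -0.1, -0.5]
finger_gap: -0.0004
grip_force: 0.0
```

```bash
python3 - <<'E'
from pf import *
b=snap('side','s5.png')
platefit('pics/s5.png',36,(232,170,335,225),vth=115)
cv2.imwrite('pics/c8.png',cv2.resize(b[140:250,215:355][:,:,::-1],None,fx=5,fy=5))
E
```

```text
1619.0 (array([517.43, -50.44,   9.82]), np.float64(142.4)) (array([517.69, -49.9 ,   9.73,  36.5 ,  -1.03]), np.float64(129.9))
```

View pics/c8.png

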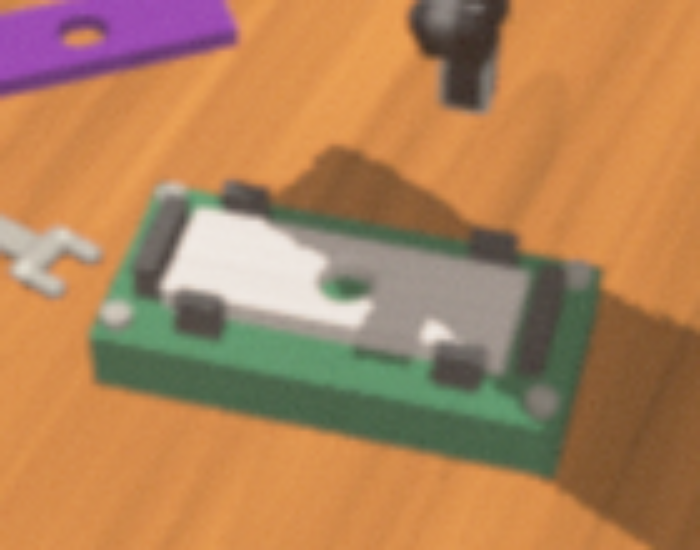

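The plate lies between the stops, below their tops (hole at (345,283)), and the arm is clear. Handing in.

```bash
python3 -c "
from workcell import env; print(env.hand_in())"
```

```text
the job is handed in; nothing more can be done
None
```

I laid the longer plate in the nest, let go of it on the raised pads, then pushed it down until the fingers read 48 mm (base 36 mm + plate 12 mm) over both pads; the job is handed in at about 13 s on the clock, verdict not shown, with the other parts never handled.

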